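# Clamp the marble jar and take off its cap of unknown thread

## Task

Swing the jar clamp's handle counter-clockwise until its three jaws grip the marble jar firmly, then twist the jar's cap loose - its quick thread may run either way, so try one way and, if it stops dead, the other - and lift the cap straight off. Finish while still holding the cap in the gripper, still and upright, at least 6 cm higher than where it sat, with the jar left standing in the closed clamp and the other toys left where they are.

Things in the scene. Friction and masses are not known exactly. Their poses are not given: they have to be found in the camera images.
- clamp: Jar clamp fixed to the bench: round grey base 156 mm across and 12 mm thick, a blue turning sleeve ring (152 mm across, its top 29 mm above the bench) with a handle, and three orange smooth jaws. Origin: centre of the underside, on the upright axis about which the sleeve turns; z up. The jar stands on the base, inside the jaws.
- sleeve (a joint): Angle of the clamp's sleeve, rad, 0 to 1.5, growing counter-clockwise seen from above; starts at 0 to 0.3. The three coupled jaws move inward 8 mm per rad and touch the jar at about 1.0; then it stiffens: pushed on by 12 to 18 N at the handle peg, the grip is firm. About 6 N at the peg turns the sleeve; it stays where it is left and the jaws keep their grip.
- handle (a point): Centre of the yellow handle peg, an upright round peg 16 mm across at 115 mm from the clamp's axis, on a blue arm of the sleeve; it moves round with the sleeve. This point is 55 mm above the bench; the peg's top is at 75 mm and the blue arm below it is at 17 to 27 mm. The peg can be pushed or pinched.
- jaw_a: One of the three orange jaws (26 mm wide, reaching from 33 to 59 mm above the bench), 120 degrees apart round the jar. Origin 12 mm above the bench, on the middle of the jaw's thickness (14 mm); its x axis points outward.
- jaw_b: The second jaw, like jaw_a.
- jaw_c: The third jaw, like jaw_a.
- jar_mid (a point): Middle of the marble jar's glass body (72 mm across, 90 mm high, white neck above), 45 mm above the jar's underside, 57 mm above the bench. About 0.5 kg, loose; it spins if it is not clamped. z up.
- cap_grip (a point): Grip point in the yellow upright bar on the green cap: 52 mm long (along this point's x), 16 mm thick (y), 37 mm high, its top 12 mm above this point. Below it the round green cap, 66 mm across: its top face is 25 mm below this point, its lower rim 51 mm below. Closed, this point is 155 mm above the bench, on the jar's axis. z up.
- cap: The same cap as a body; origin 31 mm below cap_grip, same axes. About 80 g, on a quick thread whose hand varies and cannot be seen. Turned the wrong way it stops dead within about 25 degrees; turned the right way it goes easily (under 0.2 N m) and is free to lift once turned by 45 to 130 degrees from its start (60 is good).
- tugboat: Teal plastic tugboat with white cabin, about 115 x 58 mm, 86 mm high. Bystander, to be left alone. Origin: centre of its underside.
- half_moon: Beechwood half-moon block, 90 x 30 mm, 45 mm high, flat side down. Bystander, to be left alone. Origin: centre of its underside.
- carriage: Red wooden train carriage, 106 x 56 mm, 58 mm high. Bystander, to be left alone. Origin: centre of its underside.
- bucket: Grey aluminium toy bucket, 96 mm across the rim, 85 mm high. Bystander, to be left alone. Origin: centre of its underside.
- stack_rings: Stack of coloured wooden rings on a peg, 80 mm across, 70 mm high. Bystander, to be left alone. Origin: centre of its underside.
- arch: Wooden arch block, 80 x 30 mm, 66 mm high. Bystander, to be left alone. Origin: centre of its underside.
Mind the look-alikes: they are no part of the job. What is meant by the cap is not orange, and is the smaller of those in its own colour.

How it is judged:
On the way, in this order (a step that is already met when the one before it is completed fails the run):
1. the three jaws grip the jar, with the cap still on (contact force between each of jaw_a, jaw_b, jaw_c and jar above 4 N and z of cap_grip in the frame of jar_mid below 0.104 m), for 0.2 s.
2. the cap is off: lifted more than 25 mm from its seat (z of cap_grip in the frame of jar_mid above 0.123 m), for 0.1 s.
At the end, for the whole second after the job is handed in: Fingers hold the cap (over 1 N), within 20 degrees of upright, under 0.03 m/s, over 54 mm above its seat and not touching the jar; the jar stands upright in the clamp (within 12 mm of its axis, raised under 8 mm), each jaw pressing it with over 2 N (z of cap_grip in the frame of jar_mid above 0.152 m and contact force between the fingers and cap above 1 N and contact force between cap and jar below 0.1 N and linear speed of cap below 0.03 m/s and angle between cap_grip's own z axis and vertical below 0.35 rad and angle between jar_mid's own z axis and vertical below 0.1 rad and horizontal distance between jar_mid and clamp below 0.012 m and height (world z) of jar_mid below 0.065 m and contact force between each of jaw_a, jaw_b, jaw_c and jar above 2 N); the arm keeps its last pose, push and grip.
It fails at once if the jar is lifted by more than 20 mm or tipped by more than 15 degrees (height (world z) of jar_mid above 0.077 m or angle between jar_mid's own z axis and vertical above 0.26 rad).
It fails at once if another toy is moved by more than 30 mm (distance of any of tugboat, half_moon, carriage, bucket, stack_rings, arch from where it was at the start of the episode above 0.03 m).
It also fails if it takes over 61 s, if anything falls off the work surface, if the arm or the gripper's body presses on something with over 40 N, if the wrist force passes 120 N, or if a joint passes its speed limit or range.

## Robot

A 6-joint arm with a two-finger parallel gripper is mounted at the origin on the work surface. World frame = base frame: x ahead of the robot, y to its left, z up, the work surface at z = 0. Lengths are in m, angles in rad, forces in N, time in s.
With the tool pointing down it reaches from about 0.35 to 0.775 m from the base axis. Payload 7.3 kg.
Tool frame: the origin (TCP) lies between the finger pads; the fingertips stand 8 mm ahead of it and the grasp point (between the pads) lies 11 mm behind it (robot.nose_length is the distance from the TCP to the fingertips, in m); z points along the fingers, y is the line along which they close (so a half turn about z gives the same grasp; the last joint's range is limited). The gripper opens to 92 mm and grips with 3 to 60 N. Pads are 19 mm wide; open, the fingers measure 130 mm over their backs; the gripper's body (75 mm by 190 mm) begins 47 mm behind the grasp point.
Start: joints at [1.1, 0.342, 1.524, -0, 1.275, -0.146], TCP at [0.168, 0.498, 0.235] pointing down, gripper open.
Joint ranges: [-2.53, 2.53], [-0.77, 2.02], [0.04, 2.7], [-1, 4.14], [0.28, 2.66], [-3.11, 3.11]. Speed limits (rad/s): [2.57, 2.57, 3.14, 3.14, 3.14, 3.14].

## Interface

Orientations are given as [roll, pitch, yaw] about the fixed x, y, z axes, in that order (R = Rz(yaw) Ry(pitch) Rx(roll)).
In Python, from cell import robot gives the robot as it stands. The module is installed in compiled form; this text tells all that it offers.
- The arm moves only by the shell command python3 -m jog 'ROWS' [FORCE]. ROWS is JSON, a list that holds one entry, the list of rows, each a list of 5 numbers: the gripper's target within -1 to 1 (fully open at 1, half-way at 0, shut at -1), then the shift along the tool's x, y, z in m, then the turn about the tool's z in rad. A call has 1 to 5 rows; each row is the pose to reach, as a shift and turn from the pose commanded when the call began, along the tool's axes at that moment; what a row does not reach only later rows make up. A row lasts 1/12 s, in which the tool goes at most 41.7 mm and 7.16 degrees, less where a joint would pass 70% of its speed; a pose out of reach is approached as far as the arm can. A call with a gripper value outside its range is refused whole. The fingers move at their own pace and stop on an object; FORCE is the grip in N (left out, the last holds). Time passes only in rows, so rows that repeat a pose let the fingers close. It gives the time, the measured TCP pose, the force, the opening and the grip force at its end, in the units of the state.
- robot.observe(): the state, without advancing time (a new reading comes with each control period).
- robot.read_camera(name): name is "scene" or "top" or "wrist"; returns the picture (400x640x3 uint8, red, green, blue); there is no depth.
- robot.camera_model(name): a dict with "camera_matrix" (3x3 intrinsics, pixels), "dist_coeffs" ([k1, k2, p1, p2, k3] as OpenCV has them; the pictures are not rectified), "position" and "attitude" of the camera in the world; the wrist camera has in their place "mount" (4x4, takes a point from camera to tool coordinates, whose origin is the TCP and whose axes are the flange's). Camera axes: x right, y down, z forward; pixel columns grow to the right and rows downward; lengths in m; the calibration is good to about 2 mm. A picture is of the moment at which its call begins: read the wrist's pose just before it. camera_model takes no time and is no camera call.
- robot.hand_in(): hands the job in; it is judged then, once.
The state is a dict: "time": time; "qpos": joint angles; "qvel": joint speeds; "joint_efforts": joint torques, N m; "tool_pos": TCP position; "tool_rot": TCP orientation; "contact_force": force on the tool from outside, world axes, zero at the start; "torque": the same for the moment, N m; "opening": finger opening in m; "grip_force": force on a finger pad.
Only numpy, scipy, OpenCV 4.12 (cv2) and the standard library are available. Lean on these libraries where they do the work, as an engineer would, in place of code of your own. Each camera call takes 0.05 s, during which the arm holds its last target. There are 200 camera calls.

## Working session

There is one attempt and no reset: what is moved stays moved. The work goes in short steps, Python scripts to look and compute and a shell command to move; the robot and the scene stay as the last step left them, time stands still between calls to the robot, and variables do not carry over. Pictures are saved under pics/ and viewed, at most 10 in all, crops included, and the job is handed in when it is done.

```bash
mkdir -p pics; python3 - <<'E'
from cell import robot
import cv2,numpy as np
np.set_printoptions(precision=4,suppress=True)
for n in("scene","top"):
    cv2.imwrite(f"pics/{n}0.png",robot.read_camera(n)[:,:,::-1])
    m=robot.camera_model(n);print(n,m)
print(robot.camera_model("wrist"))
print(robot.observe())
E
```

```text
scene {'camera_matrix': array([[437.726 ,   0.    , 328.841 ],
       [  0.    , 437.726 , 199.3338],
       [  0.    ,   0.    ,   1.    ]]), 'dist_coeffs': array([-0.016,  0.   ,  0.   ,  0.   ,  0.   ]), 'position': array([1.5546, 0.1794, 1.15  ]), 'attitude': array([-2.3816,  0.0094,  1.774 ])}
top {'camera_matrix': array([[513.4997,   0.    , 324.3658],
       [  0.    , 513.4997, 199.5889],
       [  0.    ,   0.    ,   1.    ]]), 'dist_coeffs': array([-0.1645,  0.    ,  0.    ,  0.    ,  0.    ]), 'position': array([ 0.3612, -0.0398,  1.4547]), 'attitude': array([-2.9574,  0.0241, -1.5658])}
{'camera_matrix': array([[354.9291,   0.    , 314.9876],
       [  0.    , 354.9291, 196.9918],
       [  0.    ,   0.    ,   1.    ]]), 'dist_coeffs': array([-0.0481,  0.    ,  0.    ,  0.    ,  0.    ]), 'mount': array([[-0.0006, -0.9585, -0.2851,  0.0775],
       [ 1.    , -0.0007,  0.0005,  0.0011],
       [-0.0007, -0.2851,  0.9585, -0.15  ],
       [ 0.    ,  0.    ,  0.    ,  1.    ]])}
{'time': 0.1, 'qpos': array([ 1.1   ,  0.3426,  1.5249, -0.    ,  1.2754, -0.146 ]), 'qvel': array([ 0.0009, -0.0017, -0.0024,  0.0006, -0.001 , -0.0003]), 'joint_efforts': array([  0.0006, -43.2004, -24.4692,   0.072 ,   0.0526,  -0.    ]), 'tool_pos': array([0.1674, 0.4972, 0.2341]), 'tool_rot': array([-3.1402, -0.0002,  2.8168]), 'contact_force': array([-0.9256,  0.5992,  0.404 ]), 'torque': array([ 0.006 , -0.0007,  0.014 ]), 'grip_force': 0.0, 'opening': 0.0920392901360228}
```

View pics/top0.png

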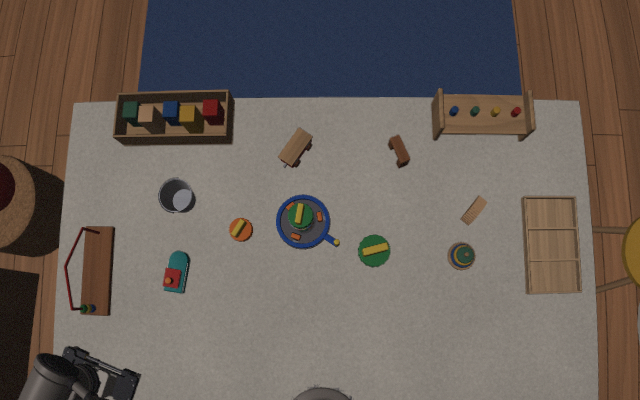

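View pics/scene0.png

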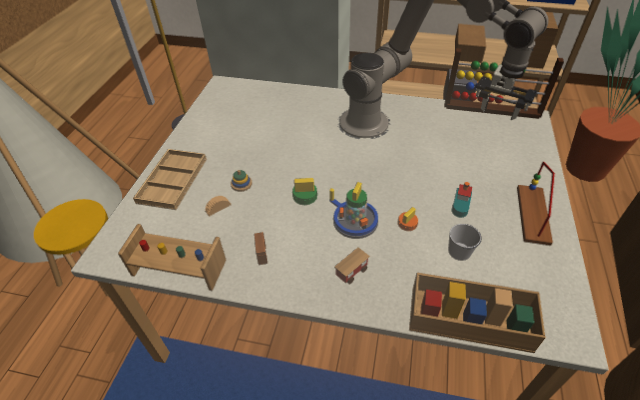

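Possible caps in the top view: green on the jar (300,214), a larger green one on the bench (374,250), and an orange one (240,229). By the description I choose the green one on the jar, in the blue clamp whose peg is at (337,242). Next I'll check it in a close crop and compute positions.

```bash
cat > h.py <<'E'
from cell import robot
import cv2,numpy as np
from scipy.spatial.transform import Rotation as R
np.set_printoptions(precision=4,suppress=True)
def cam(n,s=None):
    m=robot.camera_model(n)
    if n=="wrist":
        s=s or robot.observe();T=np.eye(4);T[:3,:3]=R.from_euler('xyz',s['tool_rot']).as_matrix();T[:3,3]=s['tool_pos'];T=T@m['mount']
        return m,T[:3,:3],T[:3,3]
    return m,R.from_euler('xyz',m['attitude']).as_matrix(),np.array(m['position'])
def ray(n,u,v,z,s=None):
    m,A,p=cam(n,s);q=cv2.undistortPoints(np.array([[[u,v]]],float),m['camera_matrix'],m['dist_coeffs'])[0,0]
    d=A@[*q,1];return p+d*(z-p[2])/d[2]
def totool(P,s=None):
    s=s or robot.observe();return R.from_euler('xyz',s['tool_rot']).as_matrix().T@(np.array(P)-s['tool_pos'])
E
python3 - <<'E'
from h import *
im=cv2.imread("pics/top0.png")
c=cv2.resize(im[185:275,220:400],None,fx=4,fy=4,interpolation=cv2.INTER_CUBIC);cv2.imwrite("pics/crop.png",c)
hsv=cv2.cvtColor(im,cv2.COLOR_BGR2HSV)
ym=cv2.inRange(hsv,(20,120,110),(32,255,255));ym[:185]=0;ym[275:]=0
n,l,s,ce=cv2.connectedComponentsWithStats(ym)
for i in range(1,n):
    if s[i,4]>8: print(ce[i],s[i], ray("top",*ce[i],.167),ray("top",*ce[i],.075))
bm=cv2.inRange(hsv,(105,150,50),(125,255,255));bm[:185]=0;bm[275:]=0;bm[:,:260]=0
ys,xs=np.nonzero(bm);print(xs.min(),xs.max(),ys.min(),ys.max())
pts=np.array([ray("top",x,y,.029)[:2] for x,y in zip(xs,ys)])
c0=np.median(pts,0)
from scipy.optimize import least_squares
# ring 152mm outer: hull circle fit with robust loss
h=cv2.convexHull(np.c_[xs,ys].astype(np.int32))[:,0];hp=np.array([ray("top",x,y,.029)[:2] for x,y in h])
r=least_squares(lambda p:np.hypot(*(hp-p).T)-.076,c0,loss='soft_l1',f_scale=.002);print("clamp",r.x)
E
```

```text
[298.5728 212.534 ] [295 203   8  20 103] [0.5676 0.0578 0.167 ] [0.5823 0.0648 0.075 ]
[237.2093 227.1279] [231 219  13  17  86] [0.5296 0.2143 0.167 ] [0.5416 0.2325 0.075 ]
[633.8944 238.6778] [626 220  14  38 180] [ 0.4957 -0.8322  0.167 ] [ 0.5053 -0.8889  0.075 ]
[336.1429 241.1905] [334 239   5   5  21] [ 0.4947 -0.0378  0.167 ] [ 0.5042 -0.0377  0.075 ]
[374.7912 248.5495] [362 243  26  12 182] [ 0.4762 -0.1348  0.167 ] [ 0.4844 -0.1416  0.075 ]
[631.5238 259.4921] [625 247  15  26 126] [ 0.4405 -0.8203  0.167 ] [ 0.4461 -0.8761  0.075 ]
[457.4211 257.9211] [454 248  12  17  38] [ 0.4519 -0.3433  0.167 ] [ 0.4584 -0.365   0.075 ]
[632.5333 271.4667] [630 269   6   6  15] [ 0.4088 -0.8211  0.167 ] [ 0.4122 -0.8769  0.075 ]
276 466 195 266
clamp [0.5653 0.0549]
```

View pics/crop.png

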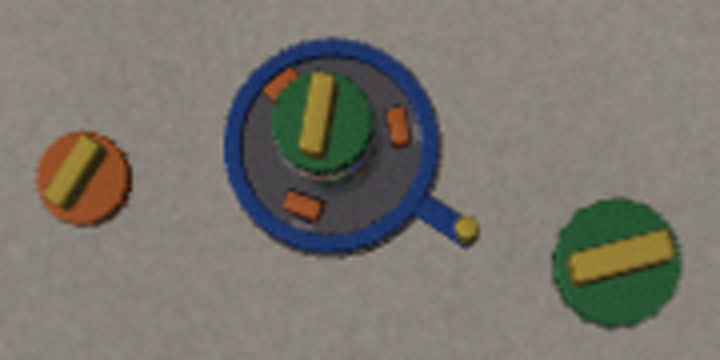

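The crop shows the cap I chose: the smaller green one on the jar inside the blue ring. The peg is at lower right. The larger green and the orange caps are decoys. The peg is 111 mm from the clamp axis, against 115 mm given, so the measurement holds. Next I'll move above the peg.

```bash
cat > to.py <<'E'
from h import *
import sys
x,y,z,yaw=map(float,sys.argv[1:5]);s=robot.observe()
d=totool([x,y,z],s);t=(s['tool_rot'][2]-np.radians(yaw)+np.pi)%(2*np.pi)-np.pi
print("shift",d.round(4),"turn",round(t,3),"rows>=",round(max(np.linalg.norm(d)/.0417,abs(t)/.125),1),"q6",s['qpos'][5].round(2),"t",round(s['time'],1),"F",s['contact_force'])
E
python3 to.py .504 -.038 .26 57; python3 -m jog '[[[1,0,0,0,0]]]'
```

```text
shift [-0.4898 -0.3999 -0.0254] turn 1.822 rows>= 15.2 q6 -0.15 t 0.1 F [-0.9256  0.5992  0.404 ]
time: 0.18
tool_pos: [0.1674, 0.4973, 0.2343]
tool_rot: [-3.141, -0.0, 2.817]
contact_force: [0.4, -0.5, -0.9]
opening: 0.0919
grip_force: 0.0
```

```bash
python3 -m jog '[[[1,-0.03,-0.025,-0.005,0.12],[1,-0.06,-0.05,-0.01,0.24],[1,-0.09,-0.075,-0.015,0.36],[1,-0.12,-0.10,-0.02,0.48],[1,-0.15,-0.125,-0.025,0.6]]]' >/dev/null; python3 to.py .504 -.038 .26 57
```

```text
shift [-0.4345 -0.0323 -0.0002] turn 1.217 rows>= 10.4 q6 0.06 t 0.6 F [0.4332 0.4773 0.0688]
```

```bash
python3 -m jog '[[[1,-0.041,-0.003,0,0.12],[1,-0.082,-0.006,0,0.24],[1,-0.123,-0.009,0,0.36],[1,-0.164,-0.012,0,0.48],[1,-0.205,-0.015,0,0.6]]]' >/dev/null; python3 to.py .504 -.038 .26 57
```

```text
shift [-0.1994  0.1144 -0.0001] turn 0.616 rows>= 5.5 q6 0.16 t 1.0 F [ 0.6342 -0.1453  0.5776]
```

```bash
python3 -m jog '[[[1,-0.035,0.02,0,0.12],[1,-0.07,0.04,0,0.24],[1,-0.105,0.06,0,0.36],[1,-0.14,0.08,0,0.48],[1,-0.175,0.1,0,0.6]]]' >/dev/null; python3 to.py .504 -.038 .26 57
python3 -m jog '[[[1,-0.02,0.028,0,0],[1,-0.02,0.028,0,0],[1,-0.02,0.028,0,0]]]' >/dev/null; python3 - <<'E'
from h import *
s=robot.observe();im=robot.read_camera("wrist");cv2.imwrite("pics/w1.png",im[:,:,::-1]);print(s['tool_pos'],s['tool_rot'])
hsv=cv2.cvtColor(im,cv2.COLOR_RGB2HSV)
ym=cv2.inRange(hsv,(20,120,110),(32,255,255))
n,l,st,ce=cv2.connectedComponentsWithStats(ym)
for i in range(1,n):
    if st[i,4]>80: print(ce[i],st[i], ray("wrist",*ce[i],.167,s),ray("wrist",*ce[i],.075,s))
E
```

```text
shift [-0.013   0.025  -0.0003] turn 0.016 rows>= 0.7 q6 0.38 t 1.4 F [0.9489 0.2956 1.1728]
[ 0.5026 -0.0449  0.2589] [-3.1401  0.0003  1.0138]
[318.1018  20.7122] [ 279    0   81   47 1817] [0.5677 0.0575 0.167 ] [0.577  0.0712 0.075 ]
[313.1855 167.086 ] [307 155  15  22 221] [ 0.5155 -0.0201  0.167 ] [ 0.5049 -0.036   0.075 ]
[345.8287 258.8303] [ 322  225   58   57 1220] [ 0.4991 -0.0925  0.167 ] [ 0.4824 -0.1359  0.075 ]
[516.9535 308.186 ] [514 296   6  25  86] [ 0.5934 -0.2037  0.167 ] [ 0.6124 -0.2894  0.075 ]
```

View pics/w1.png

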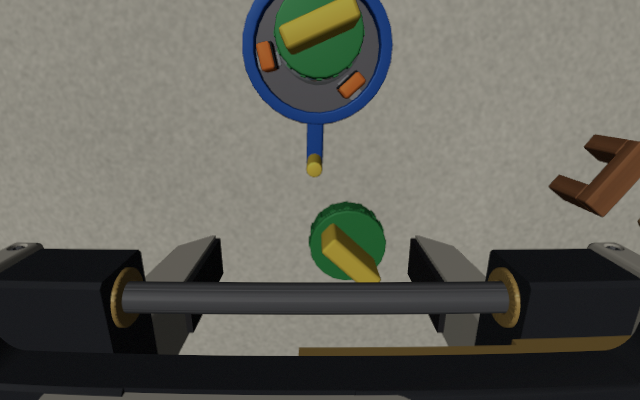

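The wrist view shows the peg at (313,167), the cap bar at (318,21) and the big decoy at (346,258). The peg is at (0.505,-0.037), agreeing with the top view. Now down onto it.

```bash
python3 to.py .5045 -.037 .058 56.5
```

```text
shift [ 0.0069 -0.0011  0.2011] turn 0.029 rows>= 4.8 q6 0.32 t 1.7 F [ 0.3571  0.4881 -0.2691]
```

```bash
python3 -m jog '[[[1,0.007,-0.001,0.04,0.03],[1,0.007,-0.001,0.08,0.03],[1,0.007,-0.001,0.12,0.03],[1,0.007,-0.001,0.16,0.03],[1,0.007,-0.001,0.20,0.03]]]' >/dev/null; python3 -m jog '[[[-1,0,0,0,0],[-1,0,0,0,0],[-1,0,0,0,0],[-1,0,0,0,0],[-1,0,0,0,0]]]' 25;python3 -m jog '[[[-1,0,0,0,0],[-1,0,0,0,0],[-1,0,0,0,0],[-1,0,0,0,0],[-1,0,0,0,0]]]'
```

```text
time: 2.57
tool_pos: [0.5069, -0.037, 0.0624]
tool_rot: [3.137, -0.002, 0.987]
contact_force: [-0.2, -0.3, 0.4]
opening: 0.0628
grip_force: 0.0
time: 2.98
tool_pos: [0.5053, -0.037, 0.0598]
tool_rot: [3.142, -0.0, 0.987]
contact_force: [0.7, 0.1, -0.1]
opening: 0.0297
grip_force: 0.0
```

```bash
python3 -m jog '[[[-1,0,0,0,0],[-1,0,0,0,0],[-1,0,0,0,0],[-1,0,0,0,0],[-1,0,0,0,0]]]' 25; python3 to.py .567 .057 .06 56.5
```

```text
time: 3.4
tool_pos: [0.5056, -0.0371, 0.0597]
tool_rot: [3.141, -0.0, 0.987]
contact_force: [0.8, -1.7, -2.0]
opening: 0.0153
grip_force: 25.0
shift [ 0.1124 -0.0006 -0.0003] turn 0.001 rows>= 2.7 q6 0.36 t 3.4 F [ 0.8288 -1.651  -1.9535]
```

```bash
python3 -m jog '[[[-1,0.0006,0.0114,0,-0.1],[-1,0.0023,0.0226,0,-0.2],[-1,0.0051,0.0337,0,-0.3],[-1,0.0090,0.0444,0,-0.4],[-1,0.0140,0.0547,0,-0.5]]]'; python3 to.py .567 .057 .06 56.5
```

```text
time: 3.82
tool_pos: [0.5562, -0.0551, 0.0596]
tool_rot: [-3.135, -0.001, 1.492]
contact_force: [-9.4, 1.0, 7.6]
opening: 0.0154
grip_force: 25.0
shift [ 0.1126  0.0019 -0.0003] turn 0.506 rows>= 4.0 q6 -0.16 t 3.8 F [-9.3733  0.9689  7.5528]
```

```bash
python3 -m jog '[[[-1,0.0006,0.0114,0,-0.1],[-1,0.0023,0.0226,0,-0.2],[-1,0.0035,0.0280,0,-0.25],[-1,0.0035,0.0280,0,-0.25]]]'; python3 to.py .567 .057 .06 56.5
```

```text
time: 4.15
tool_pos: [0.5862, -0.0541, 0.0596]
tool_rot: [-3.139, -0.001, 1.74]
contact_force: [-3.5, -0.0, 3.0]
opening: 0.0151
grip_force: 25.0
shift [ 0.1127 -0.0002 -0.0003] turn 0.754 rows>= 6.0 q6 -0.39 t 4.2 F [-3.4895 -0.0384  3.0127]
```

```bash
python3 -m jog '[[[-1,0.0002,0.0057,0,-0.05],[-1,0.0006,0.0114,0,-0.1],[-1,0.0006,0.0114,0,-0.1]]]'; python3 to.py .567 .057 .06 56.5
```

```text
time: 4.4
tool_pos: [0.5961, -0.0519, 0.0596]
tool_rot: [-3.136, -0.001, 1.839]
contact_force: [-7.4, -1.8, 6.4]
opening: 0.0157
grip_force: 25.0
shift [ 0.1127  0.0009 -0.0003] turn 0.853 rows>= 6.8 q6 -0.48 t 4.4 F [-7.4458 -1.765   6.35  ]
```

```bash
python3 -m jog '[[[-1,0.0002,0.0057,0,-0.05],[-1,0.0006,0.0114,0,-0.1],[-1,0.0006,0.0114,0,-0.1]]]'; python3 to.py .567 .057 .06 56.5
```

```text
time: 4.65
tool_pos: [0.6053, -0.049, 0.0595]
tool_rot: [-3.133, -0.003, 1.939]
contact_force: [-13.7, -5.1, 9.7]
opening: 0.0151
grip_force: 25.0
shift [ 0.1126  0.0025 -0.0002] turn 0.953 rows>= 7.6 q6 -0.57 t 4.7 F [-13.7391  -5.1491   9.685 ]
```

```bash
python3 -m jog '[[[-1,0.0002,0.0057,0,-0.05],[-1,0.0002,0.0057,0,-0.05]]]'; python3 to.py .567 .057 .06 56.5
```

```text
time: 4.82
tool_pos: [0.6094, -0.0473, 0.0595]
tool_rot: [-3.131, -0.003, 1.989]
contact_force: [-17.5, -7.3, 11.3]
opening: 0.0154
grip_force: 25.0
shift [ 0.1125  0.0036 -0.0002] turn 1.003 rows>= 8.0 q6 -0.62 t 4.8 F [-17.5487  -7.2733  11.2774]
```

```bash
python3 -m jog '[[[-1,0,0.001,0,0],[-1,0,0.001,0,0],[-1,0,0.001,0,0],[-1,0,0.001,0,0]]]'; python3 - <<'E'
from h import *
print(robot.observe()['torque'])
cv2.imwrite("pics/w2.png",robot.read_camera("wrist")[:,:,::-1])
E
```

```text
time: 5.15
tool_pos: [0.6095, -0.0473, 0.0595]
tool_rot: [-3.13, -0.004, 1.987]
contact_force: [-19.4, -9.3, 12.7]
opening: 0.0153
grip_force: 25.0
[-1.5238  3.1037 -0.1059]
```

View pics/w2.png

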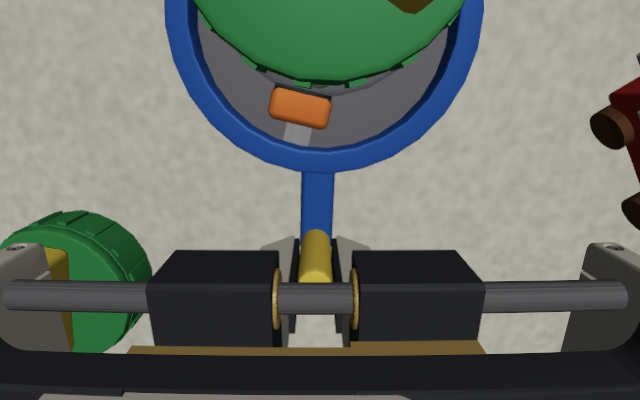

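The peg resists with 21 N and is stationary, and the jaw at (300,107) sits against the jar, so the grip is firm. Next I'll release, rise and line up over the cap.

```bash
python3 -m jog '[[[0,0,-0.003,0,0],[0,0,-0.003,0,0],[0,0,-0.003,0,0],[0,0,-0.003,0,0],[0,0,-0.003,0,0]]]'; python3 -m jog '[[[1,0,0,-0.03,0],[1,0,0,-0.07,0],[1,0,0,-0.11,0],[1,0,0,-0.15,0],[1,0,0,-0.19,0]]]'; python3 to.py .567 .057 .27 175
```

```text
time: 5.62
tool_pos: [0.6114, -0.0465, 0.0593]
tool_rot: [-3.14, -0.001, 1.987]
contact_force: [-1.5, 0.1, 0.2]
opening: 0.0431
grip_force: 0.6
time: 6.03
tool_pos: [0.6123, -0.0467, 0.2518]
tool_rot: [3.14, 0.0, 1.987]
contact_force: [1.4, -0.8, -0.1]
opening: 0.0746
grip_force: 0.0
shift [ 0.1132  0.0005 -0.0182] turn -1.067 rows>= 8.5 q6 -0.62 t 6.0 F [ 1.4297 -0.8032 -0.1316]
```

```bash
python3 -m jog '[[[1,0.025,0,-0.018,-0.12],[1,0.05,0,-0.018,-0.24],[1,0.075,0,-0.018,-0.36],[1,0.1,0,-0.018,-0.48],[1,0.113,0,-0.018,-0.6]]]'>/dev/null;  python3 -m jog '[[[1,0,0,0,-0.12],[1,0,0,0,-0.24],[1,0,0,0,-0.36],[1,0,0,0,-0.47],[1,0,0,0,-0.47],[1,0,0,0,-0.47]]]' | tail -3; python3 -m jog '[[[1,0,0,0,-0.12],[1,0,0,0,-0.24],[1,0,0,0,-0.36],[1,0,0,0,-0.47],[1,0,0,0,-0.47]]]' ; python3 - <<'E'
from h import *
s=robot.observe();im=robot.read_camera("wrist");cv2.imwrite("pics/w3.png",im[:,:,::-1]);print(s['tool_pos'],s['tool_rot'])
hsv=cv2.cvtColor(im,cv2.COLOR_RGB2HSV)
ym=cv2.inRange(hsv,(20,120,110),(32,255,255))
n,l,st,ce=cv2.connectedComponentsWithStats(ym)
for i in range(1,n):
    if st[i,4]>80:
        c=cv2.findContours((l==i).astype(np.uint8),0,1)[0][0]
        b=cv2.boxPoints(cv2.minAreaRect(c));print(ce[i],st[i],ray("wrist",*ce[i],.167,s),ray("wrist",*ce[i],.075,s))
        if st[i,4]>1000: print(b,np.array([ray("wrist",*q,.167,s) for q in b]))
E
```

```text
time: 6.87
tool_pos: [0.5669, 0.0567, 0.2679]
tool_rot: [3.141, 0.001, 3.061]
contact_force: [-0.2, -0.0, 0.2]
opening: 0.092
grip_force: 0.0
[0.5669 0.0567 0.2679] [3.1414 0.0011 3.0609]
[103.7531 103.1606] [  61   84   91   44 1912] [ 0.4846 -0.083   0.167 ] [ 0.4826 -0.1369  0.075 ]
[[ 58.3 103.9]
 [142.9  75.7]
 [151.3 100.9]
 [ 66.7 129.1]] [[ 0.4818 -0.1162  0.167 ]
 [ 0.4693 -0.0514  0.167 ]
 [ 0.4863 -0.0489  0.167 ]
 [ 0.4996 -0.1147  0.167 ]]
[487.9702 133.3333] [470 109  37  50 672] [0.5276 0.1843 0.167 ] [0.5415 0.2284 0.075 ]
[315.4043 198.7612] [ 304  167   24   66 1269] [0.566  0.0584 0.167 ] [0.5939 0.0563 0.075 ]
[[302.3853 230.7623]
 [308.3279 165.3934]
 [328.0738 167.1885]
 [322.1312 232.5574]] [[0.5905 0.0465 0.167 ]
 [0.5406 0.0554 0.167 ]
 [0.543  0.0694 0.167 ]
 [0.5932 0.0613 0.167 ]]
[214.317  206.5849] [203 194  24  23 265] [ 0.5659 -0.0173  0.167 ] [ 0.5938 -0.0471  0.075 ]
[114.5936 305.8174] [111 283  11  44 219] [ 0.6451 -0.1153  0.167 ] [ 0.702  -0.1811  0.075 ]invalid input
```

View pics/w3.png

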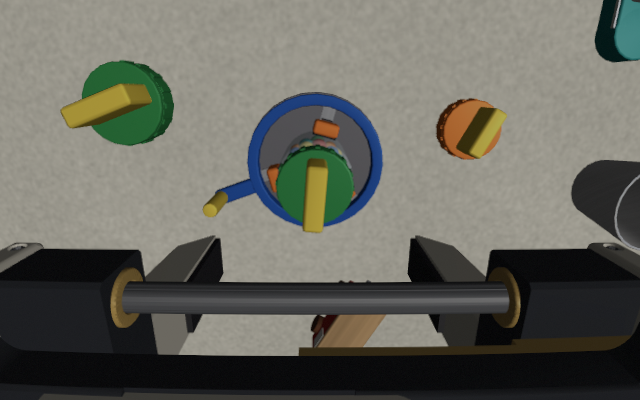

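The wrist view shows the cap bar at (315,199) square to the fingers, within 5° in yaw. It is centred at (0.566,0.058), agreeing with the earlier (0.5677,0.0577). The peg stayed at (207,208). Now down to grasp.

```bash
python3 to.py .5665 .058 .146 170.5
```

```text
shift [0.0006 0.0012 0.1218] turn 0.079 rows>= 2.9 q6 -1.52 t 6.9 F [-0.1482 -0.1063  0.1774]
```

```bash
python3 -m jog '[[[1,0.001,0.001,0.03,0.08],[1,0.001,0.001,0.07,0.08],[1,0.001,0.001,0.105,0.08],[1,0.001,0.001,0.121,0.08],[0,0.001,0.001,0.121,0.08]]]' >/dev/null;  python3 -m jog '[[[-1,0,0,0,0],[-1,0,0,0,0],[-1,0,0,0,0],[-1,0,0,0,0],[-1,0,0,0,0]]]' 25; python3 -m jog '[[[-1,0,0,0,0],[-1,0,0,0,0],[-1,0,0,0,0],[-1,0,0,0,0],[-1,0,0,0,0]]]'; python3 - <<'E'
from h import *
s=robot.observe();print(s['torque'],s['qpos'][5])
E
```

```text
time: 7.75
tool_pos: [0.5663, 0.0576, 0.148]
tool_rot: [3.141, 0.002, 2.976]
contact_force: [-0.1, 0.3, 0.2]
opening: 0.0564
grip_force: 0.0
time: 8.17
tool_pos: [0.5656, 0.0576, 0.1467]
tool_rot: [3.142, -0.0, 2.977]
contact_force: [-0.2, -0.6, 0.1]
opening: 0.023
grip_force: 0.0
[0.0203 0.0724 0.0059] -1.4393160250867558
```

```bash
python3 -m jog '[[[-1,0,0,0,0],[-1,0,0,0,0],[-1,0,0,0,0],[-1,0,0,0,0]]]' 30; python3 -m jog '[[[-1,0,0,0,-0.05],[-1,0,0,0,-0.1],[-1,0,0,0,-0.1]]]'; python3 - <<'E'
from h import *
s=robot.observe();print(s['torque'],s['qpos'][5])
E
```

```text
time: 8.5
tool_pos: [0.5656, 0.0573, 0.1467]
tool_rot: [-3.141, -0.0, 2.977]
contact_force: [-0.6, -1.8, 0.1]
opening: 0.0161
grip_force: 30.0
time: 8.75
tool_pos: [0.5655, 0.0573, 0.1467]
tool_rot: [-3.141, -0.0, 3.079]
contact_force: [0.3, -2.4, 1.2]
opening: 0.0158
grip_force: 30.0
[-0.4889  0.116  -0.0158] -1.5410645434475643
```

```bash
cat > t.py <<'E'
from h import *
s=robot.observe();print("torque",s['torque'],"q6",s['qpos'][5].round(3),s['contact_force'],s['tool_pos'],"yaw",s['tool_rot'][2].round(3),"grip",s['opening'],s['grip_force'],s['time'])
E
for i in 1; do python3 -m jog '[[[-1,0,0,0,-0.05],[-1,0,0,0,-0.1],[-1,0,0,0,-0.1]]]'>/dev/null; python3 t.py;done
python3 -m jog '[[[-1,0,0,0,-0.04],[-1,0,0,0,-0.08],[-1,0,0,0,-0.08]]]'>/dev/null; python3 t.py
```

```text
torque [-1.1276 -0.0394 -0.0424] q6 -1.64 [ 0.7563 -5.5988 -0.5162] [0.5661 0.0565 0.1467] yaw -3.106 grip 0.015785282926063203 30.002427399158478 9.0
torque [-1.4465 -0.162  -0.0651] q6 -1.72 [ 1.4088 -7.1487 -1.677 ] [0.5663 0.056  0.1468] yaw -3.026 grip 0.015908216904060673 30.00748872756958 9.25
```

Torque stays small, but a side force is building, so the tool axis is a few mm off the cap axis. I'll ease it while turning on.

```bash
python3 -m jog '[[[-1,0,-0.001,0,-0.04],[-1,0,-0.002,0,-0.08],[-1,0,-0.002,0,-0.08]]]'>/dev/null; python3 t.py;  python3 -m jog '[[[-1,0,-0.0005,0,-0.04],[-1,0,-0.001,0,-0.08],[-1,0,-0.001,0,-0.08]]]'>/dev/null; python3 t.py
```

```text
torque [-0.767  -0.7156 -0.2878] q6 -1.802 [ 4.5849 -4.3569 -2.4155] [0.5669 0.055  0.1468] yaw -2.947 grip 0.015711339644268817 30.035121738910675 9.5
torque [-0.2489 -0.8629 -0.6779] q6 -1.883 [ 5.3724 -0.7127 -3.0008] [0.5671 0.0547 0.1468] yaw -2.869 grip 0.015882740741814293 30.72301894426346 9.75
```

The moment jumped to 0.68 N m at about 25°, so this is the wrong way. Turning the other way.

```bash
python3 -m jog '[[[-1,0,0.001,0,0.1],[-1,0,0.002,0,0.2],[-1,0,0.002,0,0.2]]]'>/dev/null; python3 t.py;  python3 -m jog '[[[-1,0,0.001,0,0.1],[-1,0,0.001,0,0.2],[-1,0,0.001,0,0.24],[-1,0,0.001,0,0.24]]]'>/dev/null; python3 t.py
```

```text
torque [-0.7569 -0.2817 -0.0427] q6 -1.675 [ 0.5008 -4.6296  0.5505] [0.5655 0.0563 0.1468] yaw -3.072 grip 0.01593689544118908 29.915851950645447 10.0
torque [-0.3734  0.0086  0.0659] q6 -1.439 [ 0.4668 -1.4377  0.5009] [0.5652 0.0577 0.1467] yaw 2.977 grip 0.015813156344199993 29.91685688495636 10.3333
```

Back at the start angle with a low moment. Turning on past it.

```bash
python3 -m jog '[[[-1,0,0.0005,0,0.1],[-1,0,0.001,0,0.2],[-1,0,0.001,0,0.2]]]'>/dev/null; python3 t.py;  python3 -m jog '[[[-1,0,0.0005,0,0.1],[-1,0,0.001,0,0.2],[-1,0,0.001,0,0.2]]]'>/dev/null; python3 t.py
```

```text
torque [-0.3878  0.1401 -0.0154] q6 -1.237 [-1.1337 -1.9391  0.9566] [0.5653 0.0586 0.1467] yaw 2.776 grip 0.016096551420033387 29.914892613887787 10.5833
torque [-0.5194  0.1961 -0.0563] q6 -1.037 [-1.0493 -2.0028  1.1243] [0.5657 0.0594 0.1467] yaw 2.578 grip 0.016140594178984804 29.916247129440308 10.8333
```

```bash
python3 -m jog '[[[-1,0,0,0,0.12],[-1,0,0,0,0.24],[-1,0,0,0,0.35],[-1,0,0,0,0.35]]]'>/dev/null; python3 t.py;  python3 -m jog '[[[-1,0,0,0,0.12],[-1,0,0,0,0.24],[-1,0,0,0,0.35],[-1,0,0,0,0.35]]]'>/dev/null; python3 t.py
```

```text
torque [-0.1288  0.1703 -0.0406] q6 -0.688 [-1.2705 -0.4139  1.2451] [0.5657 0.0599 0.1467] yaw 2.229 grip 0.0155067262864935 29.915282428264618 11.1667
torque [-0.1536  0.0369 -0.0419] q6 -0.34 [ 0.2445 -0.4541  1.2465] [0.5659 0.0599 0.1467] yaw 1.881 grip 0.0158383805475944 29.915950298309326 11.5
```

```bash
python3 -m jog '[[[-1,0,0,-0.002,0],[-1,0,0,-0.004,0],[-1,0,0,-0.004,0]]]'>/dev/null; python3 t.py
```

```text
torque [-0.0476 -0.0454  0.0011] q6 -0.34 [ 0.5175  0.5738 -0.3627] [0.5661 0.0597 0.1511] yaw 1.881 grip 0.01559004816486156 29.915248453617096 11.75
```

```bash
python3 -m jog '[[[-1,0,0,-0.01,0],[-1,0,0,-0.025,0],[-1,0,0,-0.045,0],[-1,0,0,-0.065,0],[-1,0,0,-0.085,0]]]'>/dev/null; python3 -m jog '[[[-1,0,0,0,0],[-1,0,0,0,0],[-1,0,0,0,0],[-1,0,0,0,0],[-1,0,0,0,0]]]'>/dev/null;python3 t.py; python3 - <<'E'
from h import *
im=robot.read_camera("scene")[120:280,260:460,::-1];cv2.imwrite("pics/s1.png",cv2.resize(im,None,fx=3.5,fy=3.5))
E
```

```text
torque [-0.0918 -0.0531 -0.0172] q6 -0.336 [ 0.0721 -0.4698 -1.7329] [0.5654 0.0595 0.2345] yaw 1.877 grip 0.015406242930826278 29.9153271317482 12.5833
```

View pics/s1.png

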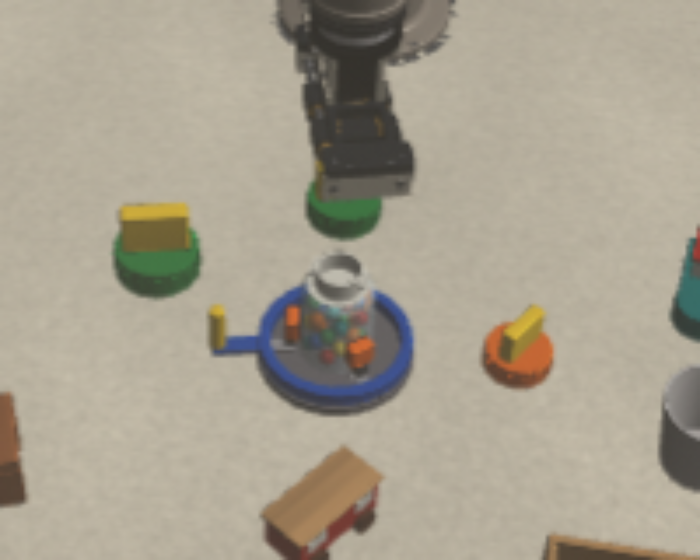

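The scene view shows the cap held level at (343,205), well above the upright jar, whose neck is at (340,265). The jaws are closed on the jar and the other toys are in place. Handing in.

```bash
python3 -c "
from cell import robot
print(robot.hand_in())"
```

```text
the job is handed in; nothing more can be done
None
```

I clamped the jar firmly and unscrewed the cap clockwise, since counter-clockwise stopped dead. I then handed in with the cap held still and upright about 88 mm above its seat and the jar standing in the closed clamp; the hand-in returned no verdict.

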